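# Index the dish carousel and swing the magnifier over

## Task

With a fingertip, gently push the dish carousel round by its metal arms until the blue-lidded dish sits centred over the amber light window; then push the red swing arm round until the magnifier lens is centred above that blue dish. Only push, slowly: do not pinch or press hard on the carousel or the swing arm, and do not touch the dishes. Leave the tube rack, bottle, pipette and spare dish where they are.

Things in the scene. Friction and masses are not known exactly. Their poses are not given: they have to be found in the camera images.
- station: dark steel round base plate, 310 mm across and 8 mm thick, fixed to the bench, with a small tongue that carries the magnifier's post. Origin on the bench at the centre of the round plate, below the carousel's axle; z up. In its frame the amber window lies at (-95, 55) mm and the magnifier's post at (20, 190) mm
- window (a point): centre of the amber light window, a glowing amber disc 62 mm across with a 6 mm black rim, set in the base plate; 110 mm from the carousel's axle; a carousel dish can partly hide it from above. The point is 10 mm above the bench
- axle (a point): point on the carousel's vertical axis, 56 mm above the bench, at half height of its arms. Black hub 48 mm across, 72 mm high; three bare aluminium arms 120 degrees apart, 12 mm wide, 50 to 62 mm above the bench, bare from 24 to 84 mm from the axis, then a steel holder 52 mm across with a dish, centred at 110 mm. Free below the arms down to the plate (8 mm), but for a 40 mm column under the hub
- carousel (a joint): turn of the carousel in rad, positive anticlockwise seen from above; 0 (or any whole turn) when the blue dish is over the window. It turns freely both ways, more than a whole turn either way from any start; light friction (about 0.05 N m, 1 N at 50 mm) keeps it where it is left
- blue_dish: the dish with the blue lid, 41 mm across and 14 mm high, seated on the end of one carousel arm (it can only spin in its seat) 110 mm from the axle. Origin at the centre of its underside, 56 mm above the bench
- white_dish_a: a white-lidded dish, 41 mm across and 14 mm high, seated on the carousel arm 120 degrees anticlockwise from the blue one; origin at the centre of its underside
- white_dish_b: a white-lidded dish, 41 mm across and 14 mm high, seated on the carousel arm 120 degrees clockwise from the blue one; origin at the centre of its underside
- pivot (a point): point on the vertical axis of the magnifier's swing arm, on top of an 18 mm thick steel post, 135 mm above the bench, at half height of the arm; a black cap 30 mm across rises here to 150 mm
- lens (a point): centre of the magnifier lens, 135 mm above the bench: a clear disc in a black ring 72 mm across on the end of the red swing arm, 177 mm from the pivot. The red arm is a straight bar 12 mm wide, 129 to 141 mm above the bench, bare from 15 to 140 mm from the pivot; below it is free down to the carousel, whose dishes top out at 70 mm
- swing_arm (a joint): angle of the swing arm in rad, positive anticlockwise seen from above; 0 when the lens is over the amber window, about 1.7 to 2.35 when it is parked aside at the start; stops at -0.6 and 2.6, no stop at the window. Light friction (about 0.06 N m) keeps it where it is left
- tube_rack: loose steel rack 60 x 150 mm with four capped glass tubes, 95 mm high; origin at the centre of its underside, long side along its y; a bystander
- reagent_bottle: loose amber glass bottle with black cap, 48 mm across and 105 mm high, standing; origin at the centre of its underside; a bystander
- pipette: loose white pipette with yellow button lying on the bench, 263 mm long, 26 mm wide, 22 mm high; lies along its x, button end at -128 mm and black tip at +135 mm from its origin on the bench; a bystander
- spare_dish: loose clear lidded dish on the bench, 60 mm across and 17 mm high; origin at the centre of its underside; a bystander

How it is judged:
On the way, in this order (a step that is already met when the one before it is completed fails the run):
1. the blue dish is centred over the amber window and the carousel is at rest (horizontal distance between blue_dish and window below 0.01 m and velocity of joint carousel between -0.05 and 0.05 rad/s), for 0.3 s.
2. the lens is centred above the blue dish, which is still over the window (horizontal distance between blue_dish and window below 0.01 m and horizontal distance between lens and blue_dish below 0.012 m and velocity of joint swing_arm between -0.05 and 0.05 rad/s), for 0.2 s.
At the end, for the whole second after the job is handed in: The blue dish's centre is within 10 mm (seen from above) of the centre of the amber window, the lens centre within 12 mm of the dish's centre seen from above, carousel and swing arm at rest, and the bystanders within 15 mm of where they started (horizontal distance between blue_dish and window below 0.01 m and horizontal distance between lens and blue_dish below 0.012 m and velocity of joint carousel between -0.03 and 0.03 rad/s and velocity of joint swing_arm between -0.03 and 0.03 rad/s and distance of each of tube_rack, reagent_bottle, pipette, spare_dish from where it was at the start of the episode below 0.015 m); the robot touches nothing.
It fails at once if a bystander was moved more than 15 mm or lifted (distance of any of tube_rack, reagent_bottle, pipette, spare_dish from where it was at the start of the episode above 0.015 m).
It fails at once if a dish on the carousel was touched (over 1 N) (contact force between any of the fingers, the arm and blue_dish above 1 N or contact force between any of the fingers, the arm and white_dish_a above 1 N or contact force between any of the fingers, the arm and white_dish_b above 1 N).
It fails at once if the carousel or the magnifier was pinched, rammed or pressed hard (over 20 N) (contact force between the fingers and carousel above 20 N or contact force between the fingers and swing_arm above 20 N).
It fails at once if the carousel or the swing arm was spun fast (over 3 rad/s) ((velocity of joint carousel above 3 rad/s or velocity of joint carousel below -3 rad/s) or (velocity of joint swing_arm above 3 rad/s or velocity of joint swing_arm below -3 rad/s)).
It also fails if it takes over 64 s, if anything falls off the work surface, if the arm or the gripper's body presses on something with over 40 N, if the wrist force passes 120 N, or if a joint passes its speed limit or range.

## Robot

A 6-joint arm with a two-finger parallel gripper is mounted at the origin on the work surface. World frame = base frame: x ahead of the robot, y to its left, z up, the work surface at z = 0. Lengths are in m, angles in rad, forces in N, time in s.
With the tool pointing down it reaches from about 0.35 to 0.975 m from the base axis. Payload 7.1 kg.
Tool frame: the origin (TCP) lies midway between the tips of the shut fingers; the grasp point (between the pads) lies 19 mm behind it; z points along the fingers, x is the direction in which the jaws open and shut, and the axes are right-handed (so a half turn about z gives the same grasp; the last joint's range is limited). The gripper opens to 88 mm and grips with 3 to 60 N. Pads are 20 mm wide; open, the fingers measure 115 mm over their backs; the gripper's body (75 mm by 178 mm) begins 61 mm behind the grasp point.
Start: joints at [-1.134, 0.423, 1.63, -0, 1.089, -0.019], TCP at [0.275, -0.561, 0.223] pointing down, gripper open.
Joint ranges: [-3, 3], [-0.9, 2.11], [0.09, 2.58], [-1.31, 4.45], [0.11, 2.69], [-2.54, 2.54]. Speed limits (rad/s): [2.39, 2.39, 3.01, 3.14, 3.14, 3.14].

## Interface

Orientations are given as a unit quaternion [w, x, y, z].
In Python, from station import move_pose, movel, movej, command_gripper, wait, inverse_kinematics, read_camera, camera_info, MotionError, job_done, get_time, get_joint_pos, get_qvel, get_effort, get_tcp_pos, get_ee_rot, get_ft_force, get_ft_torque, get_grip_width gives the robot as it stands. Calls block until the motion is done:
- move_pose(position, orientation): joint-space move of the TCP to a pose.
- movel(position, frame=None, v=0.15, until_force=None): straight line of the TCP; frame=None keeps the orientation; v is the mean speed in m/s. With until_force (N) it stops when the force on the tool has changed by that much, and returns True; else False.
- movej(angles): joint-space move.
- command_gripper(opening): opening from 0.0 (shut) to 1.0 (fully open); the grip force is fixed at half the most; returns when the fingers have stopped.
- wait(seconds).
- inverse_kinematics(position, orientation): joint angles nearest the present ones, or None.
- read_camera(name): name is "scene" or "top" or "wrist"; returns the picture (480x640x3 uint8, red, green, blue); there is no depth.
- camera_info(name): a dict with "intrinsics" (3x3 intrinsics, pixels), "T" (4x4, takes a point from camera to world coordinates); the wrist camera has in their place "tool_from_camera" (4x4, takes a point from camera to tool coordinates, whose origin is the TCP and whose axes are the tool frame's). Camera axes: x right, y up, looking along -z (the intrinsics and any distortion apply to the point x, -y, -z); pixel columns grow to the right and rows downward; lengths in m; the calibration is good to about 2 mm. The wrist camera is an equidistant fisheye: a pixel r from the principal point sees the ray r / f radians off the axis. A picture is of the moment at which its call begins: read the wrist's pose just before it. camera_info takes no time and is no camera call.
A pose or a line that the arm cannot do raises MotionError and nothing moves.
- job_done(): hands the job in, once; it reports no verdict.
Readings, each from a call of its own:
- get_time(): time.
- get_joint_pos(): joint angles.
- get_qvel(): joint speeds.
- get_effort(): joint torques, N m.
- get_tcp_pos(): TCP position.
- get_ee_rot(): TCP orientation.
- get_ft_force(): force on the tool from outside, world axes, zero at the start.
- get_ft_torque(): the same for the moment, N m.
- get_grip_width(): opening from 0.0 (shut) to 1.0 (fully open).
Only numpy, scipy, OpenCV 4.12 (cv2) and the standard library are available. Lean on these libraries where they do the work, as an engineer would, in place of code of your own. Each camera call takes 0.05 s, during which the arm holds its last target. There are 200 camera calls.

## Working session

There is one attempt and no reset: what is moved stays moved. The work goes in short steps, each a Python script; the robot and the scene stay as the last script left them, time stands still between calls to the robot, and variables do not carry over. Pictures are saved under pics/ and viewed, about 8 in all and at most 12, crops included, and the job is handed in when it is done.

```bash
mkdir -p pics; ls; python3 - <<'E'
from station import *
import cv2,numpy as np
np.set_printoptions(precision=4,suppress=True)
for n in("top","scene"):
    im=read_camera(n); cv2.imwrite(f"pics/{n}0.png",im[:,:,::-1]); i=camera_info(n); print(n,i)
print(camera_info("wrist"),get_time(),get_tcp_pos(),get_ee_rot())
E
```

```text
pics
top {'intrinsics': array([[462.1246,   0.    , 324.374 ],
       [  0.    , 462.1246, 247.0966],
       [  0.    ,   0.    ,   1.    ]]), 'T': array([[-0.0139,  0.9987, -0.0483,  0.5595],
       [-0.9999, -0.0142, -0.0067, -0.0926],
       [-0.0074,  0.0482,  0.9988,  0.9067],
       [ 0.    ,  0.    ,  0.    ,  1.    ]])}
scene {'intrinsics': array([[502.8731,   0.    , 316.4782],
       [  0.    , 502.8731, 244.0037],
       [  0.    ,   0.    ,   1.    ]]), 'T': array([[ 0.0538, -0.7829,  0.6198,  1.171 ],
       [ 0.9985,  0.0505, -0.023 , -0.1347],
       [-0.0133,  0.6201,  0.7844,  0.8424],
       [ 0.    ,  0.    ,  0.    ,  1.    ]])}
{'intrinsics': array([[371.6483,   0.    , 316.1228],
       [  0.    , 371.6483, 241.1343],
       [  0.    ,   0.    ,   1.    ]]), 'tool_from_camera': array([[ 1.    , -0.0008,  0.0002,  0.0012],
       [-0.0007, -0.9537, -0.3009, -0.0825],
       [ 0.0005,  0.3009, -0.9537, -0.1614],
       [ 0.    ,  0.    ,  0.    ,  1.    ]])} 0.1 [ 0.2749 -0.5607  0.222 ] [-0.0004  0.8486 -0.5291 -0.0006]
```

View pics/top0.png

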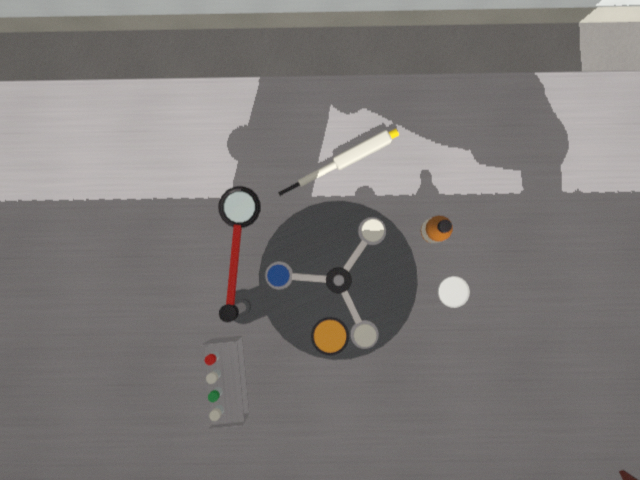

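View pics/scene0.png

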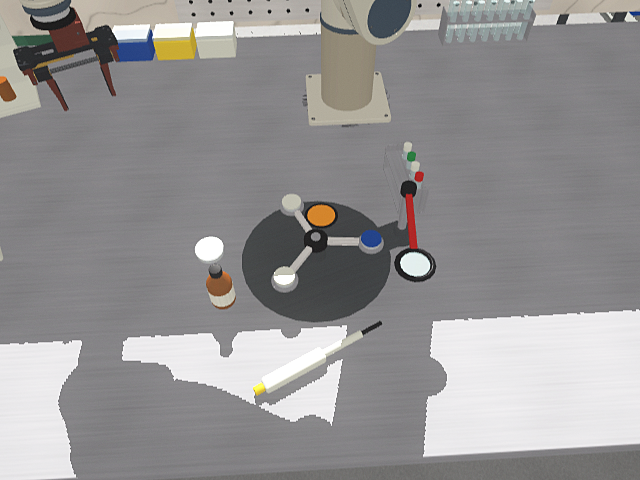

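Top view: hub at (338,280), blue dish (279,275), window (330,336), pivot cap (229,313), lens (239,207). In the scene view the same points are at (316,238), (371,239), (321,215), (408,187) and (415,264). Next I triangulate these points.

```bash
cat > h.py <<'E'
import numpy as np,cv2
from station import *
np.set_printoptions(precision=4,suppress=True)
def ray(cam,uv):
    i=camera_info(cam);K=i["intrinsics"];T=np.array(i["T"])
    d=np.array([(uv[0]-K[0,2])/K[0,0],-(uv[1]-K[1,2])/K[1,1],-1.])
    return T[:3,3],T[:3,:3]@d
def onz(cam,uv,z):
    o,d=ray(cam,uv); return o+d*(z-o[2])/d[2]
def tri(a,b):
    A=0;B=0
    for c,uv in(("top",a),("scene",b)):
        o,d=ray(c,uv);d=d/np.linalg.norm(d);P=np.eye(3)-np.outer(d,d);A=A+P;B=B+P@o
    return np.linalg.solve(A,B)
def quat(yaw):  # tool down, tool x at world angle yaw
    return np.array([0,np.cos(yaw/2),np.sin(yaw/2),0])
def ang(v): return np.arctan2(v[1],v[0])
E
python3 - <<'E'
from h import *
pts=dict(hub=((338,280),(316,238),.072),blue=((279,275),(371,239),.070),win=((330,336),(321,215),.008),cap=((229,313),(408,187),.15),lens=((239,207),(415,264),.135),wa=((364,335),(291,204),.07),wb=((372,231),(285,279),.07))
P={}
for k,(a,b,z) in pts.items():
    P[k]=onz("top",a,z); print(k,tri(a,b),P[k][:2],onz("scene",b,z)[:2])
h=P["hub"]
for k in("blue","win","wa","wb"): v=P[k]-h; print(k,np.hypot(*v[:2]),np.degrees(ang(v)))
v=P["lens"]-P["cap"];print(np.hypot(*v[:2]),np.degrees(ang(v))); v=P["win"]-P["cap"];print(np.hypot(*v[:2]),np.degrees(ang(v)))
# crop of the top for refining
im=cv2.imread("pics/top0.png")[190:370,200:400]; cv2.imwrite("pics/crop0.png",cv2.resize(im,None,fx=3.3,fy=3.3,interpolation=cv2.INTER_CUBIC))
E
```

```text
hub [ 0.5399 -0.1115  0.0631] [ 0.5402 -0.1108] [ 0.5471 -0.1123]
blue [ 0.5505 -0.0035  0.0644] [ 0.5506 -0.0043] [ 0.555  -0.0042]
win [ 0.4312 -0.0955  0.0088] [ 0.4311 -0.0951] [ 0.4305 -0.0959]
cap [0.4902 0.0705 0.1443] [0.4907 0.0694] [0.4957 0.0686]
lens [0.6664 0.0548 0.134 ] [0.6663 0.0551] [0.6671 0.054 ]
wa [ 0.4391 -0.1584  0.0573] [ 0.441 -0.156] [ 0.4507 -0.1595]
wb [ 0.6292 -0.1755  0.0548] [ 0.628  -0.1738] [ 0.6396 -0.1749]
blue 0.10701340102502312 84.40374783202799
win 0.11015483021900449 171.81544425409894
wa 0.10899201307553363 -155.50030714569257
wb 0.10810595395404363 -35.69007117113389
0.1761983346808346 -4.65915863005807
0.1749795556094001 -109.9096469709544
```

View pics/crop0.png

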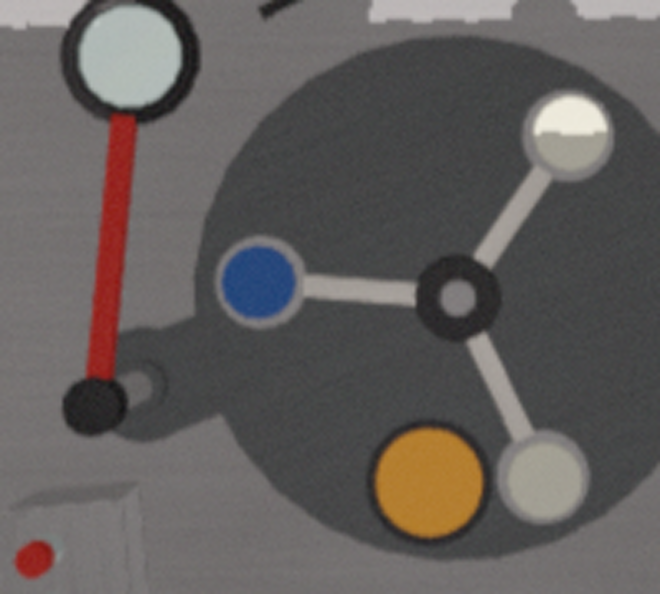

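```bash
cat >> h.py <<'E'
HUB=np.array([.540,-.111]); PIV=np.array([.489,.071])
def place(c,phi,r,off,s):
    "finger centre at radius r along a bar at angle phi (deg), offset off to its left; tool x at phi+s*90"
    p=np.radians(phi); return c+r*np.array([np.cos(p),np.sin(p)])+off*np.array([-np.sin(p),np.cos(p)]), quat(p+s*np.pi/2)
E
python3 - <<'E'
from h import *
for name,c,r,off,z,phis in(("car",HUB,.055,-.032,.035,(205,250,292,300)),("sw",PIV,.1,.03,.112,(-5,-50,-109))):
  for s in(1,-1):
    for f in phis:
      p,q=place(c,f,r,off,s); print(name,s,f,p,inverse_kinematics([*p,z],q),inverse_kinematics([*p,.25],q) is not None)
E
```

```text
car 1 205 [ 0.4766 -0.1052] [-0.2417  0.5431  2.0273 -0.      0.5712  0.8928] True
car 1 250 [ 0.4911 -0.1517] [-0.3228  0.5661  1.9709 -0.      0.6046  0.0263] True
car 1 292 [ 0.5309 -0.174 ] [-0.338   0.6077  1.8716 -0.      0.6623 -0.7219] True
car 1 300 [ 0.5398 -0.1746] [-0.3339  0.616   1.8521 -0.      0.6735 -0.8575] True
car -1 205 [ 0.4766 -0.1052] [-0.2417  0.5431  2.0273 -0.      0.5712 -2.2488] True
car -1 250 [ 0.4911 -0.1517] None False
car -1 292 [ 0.5309 -0.174 ] [-0.338   0.6077  1.8716 -0.      0.6623  2.4197] True
car -1 300 [ 0.5398 -0.1746] [-0.3339  0.616   1.8521 -0.      0.6735  2.2841] True
sw 1 -5 [0.5912 0.0922] [ 0.1348  0.5281  1.7599 -0.      0.8536 -1.3488] True
sw 1 -50 [0.5763 0.0137] [ 0.0031  0.5017  1.81   -0.      0.8299 -0.695 ] True
sw 1 -109 [ 0.4848 -0.0333] [-0.0931  0.3946  2.008  -0.      0.7391  0.2385] True
sw -1 -5 [0.5912 0.0922] [ 0.1348  0.5281  1.7599 -0.      0.8536  1.7928] True
sw -1 -50 [0.5763 0.0137] [ 0.0031  0.5017  1.81   -0.      0.8299  2.4465] True
sw -1 -109 [ 0.4848 -0.0333] None False
```

```bash
python3 - <<'E'
from h import *
command_gripper(0)
p,q=place(HUB,205,.055,-.032,1)
move_pose([*p,.22],q)
print(movel([*p,.035],q,v=.12,until_force=5),get_tcp_pos(),get_time())
for f in range(210,286,15):
    p,q=place(HUB,f,.055,-.021,1)
    movel([*p,.035],q,v=.04 if f>210 else .03)
    print(f,get_ft_force(),get_time())
cv2.imwrite("pics/top1.png",cv2.resize(read_camera("top")[190:370,200:400],None,fx=3.3,fy=3.3,interpolation=cv2.INTER_CUBIC)[:,:,::-1])
E
```

```text
False [ 0.4771 -0.1053  0.0355] 4.9417
210 [-0.4759 -0.2556  0.3714] 5.625
225 [-0.6068  0.1602 -0.2053] 6.1583
240 [ 0.2966 -0.5862 -0.2664] 6.6917
255 [-0.0451  0.3561  0.2045] 7.225
270 [-0.2863  0.1366  0.9305] 7.7583
285 [-0.1345 -0.1653 -0.0121] 8.2917
```

View pics/top1.png

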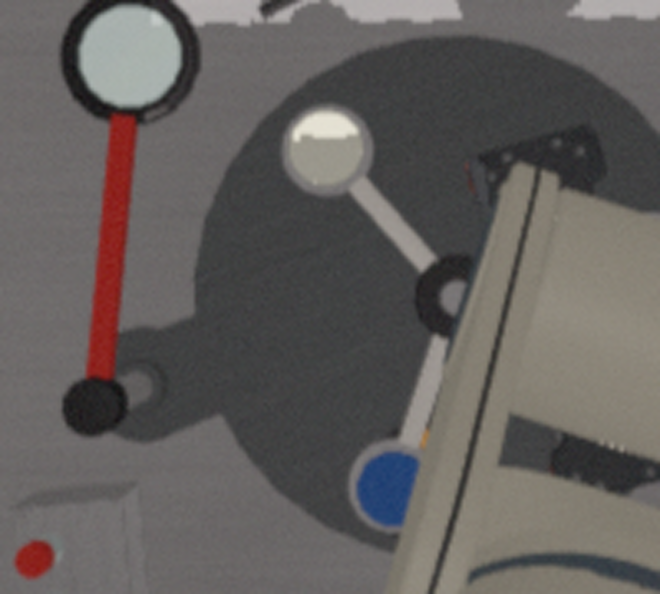

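The carousel has turned. The blue dish is now at crop (393,484), with the amber still showing to its right, so it has a few degrees left to go. White dish b is at crop (328,150).

```bash
python3 - <<'E'
from h import *
f=lambda u,v,z:onz("top",(200+u/3.3,190+v/3.3),z)[:2]
h=f(458,297,.072)
print(h,[np.degrees(ang(f(*a)-h)) for a in((393,484,.07),(328,150,.07),(430,483,.008))])
E
```

```text
[ 0.5401 -0.1122] [np.float64(159.95867411425272), np.float64(40.70627217386597), np.float64(171.43390816772265)]
```

```bash
python3 - <<'E'
from h import *
for f in (291,296.2):
    p,q=place(HUB,f,.055,-.021,1); movel([*p,.035],q,v=.02)
print(get_ft_force())
p,q=place(HUB,296.2,.055,-.035,1); movel([*p,.035],q,v=.05)
movel([*p,.22],q,v=.2)
# go to the swing-arm start, above
p,q=place(PIV,-5,.1,.045,1); move_pose([*p,.24],q)
print(get_time())
cv2.imwrite("pics/top2.png",cv2.resize(read_camera("top")[190:370,200:400],None,fx=3.3,fy=3.3,interpolation=cv2.INTER_CUBIC)[:,:,::-1])
E
```

```text
[0.1611 0.5645 0.5774]
11.8417
```

View pics/top2.png

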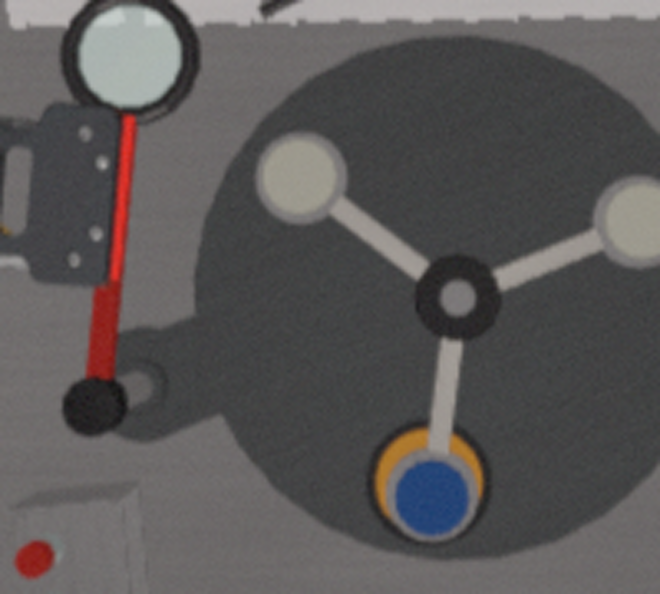

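The carousel now has the blue dish at crop (432,498), white a at (640,222) and white b at (301,178). The gripper is just left of the red arm.

```bash
python3 - <<'E'
from h import *
f=lambda u,v,z:onz("top",(200+u/3.3,190+v/3.3),z)[:2]
h=f(458,297,.072); c=(f(432,498,.07)+f(640,222,.07)+f(301,178,.07))/3
b=f(432,498,.07);w=f(430,484,.008)
print(h,c,b,w,b-w)
print([np.degrees(ang(x-c)) for x in(b,f(640,222,.07),f(301,178,.07),w)],np.hypot(*(b-c)),np.hypot(*(w-c)))
E
```

```text
[ 0.5401 -0.1122] [ 0.5392 -0.112 ] [ 0.4312 -0.0964] [ 0.4298 -0.0956] [ 0.0014 -0.0008]
[np.float64(171.79502317826572), np.float64(-68.0364922185021), np.float64(51.611057425265756), np.float64(171.50211911470885)] 0.10906268691090126 0.11053711998195903
```

```bash
python3 - <<'E'
from h import *
p,q=place(PIV,-5,.1,.045,1)
print(movel([*p,.112],q,v=.12,until_force=5))
for f in [-5,-20,-35,-50,-65,-80,-92,-100]:
    p,q=place(PIV,f,.1,.017,1)
    movel([*p,.112],q,v=.05 if f>-90 else .025)
    print(f,get_ft_force(),get_time())
for n in("top","scene"): cv2.imwrite(f"pics/{n}3.png",read_camera(n)[:,:,::-1])
a=cv2.imread("pics/top3.png")[240:390,200:400];b=cv2.imread("pics/scene3.png")[140:290,270:470]
cv2.imwrite("pics/both3.png",cv2.resize(np.hstack([a,b]),None,fx=2,fy=2,interpolation=cv2.INTER_CUBIC))
E
```

```text
False
-5 [-0.6671  0.3376 -0.4816] 13.8167
-20 [-0.5742  0.9258 -0.026 ] 14.5
-35 [ 0.0381  0.7558 -0.98  ] 15.1833
-50 [ 0.1396  0.0447 -0.7789] 15.8667
-65 [-0.8118  0.0608 -0.108 ] 16.55
-80 [-0.7058  0.4351 -0.2413] 17.2333
-92 [-0.9497 -0.3023 -0.6359] 18.2333
-100 [ 0.1604 -0.0566 -0.8633] 18.95
```

View pics/both3.png

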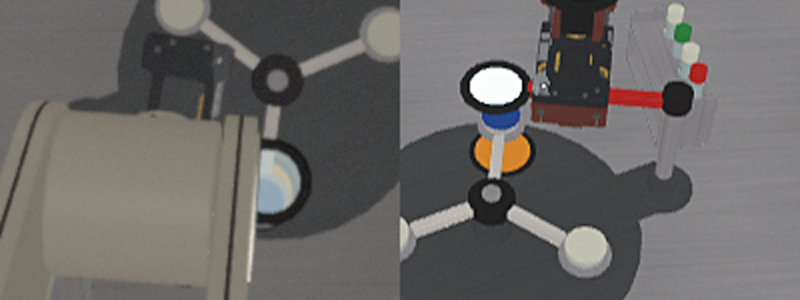

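The scene half shows the lens at (496,87), which is scene pixel (318,183.5). The pivot cap is at (678,98), or pixel (409,189).

```bash
python3 - <<'E'
from h import *
l=onz("scene",(318,183.5),.135)[:2]; print(l,np.hypot(*(l-PIV)),np.degrees(ang(l-PIV)))
# ring centre, subpixel, by ellipse on white glass
im=cv2.imread("pics/scene3.png"); m=(im[160:205,290:340].min(2)>200).astype(np.uint8)
c=max(cv2.findContours(m,0,1)[0],key=cv2.contourArea); e=cv2.fitEllipse(c); print(e)
l=onz("scene",(290+e[0][0],160+e[0][1]),.135)[:2]; print(l,np.degrees(ang(l-PIV)))
E
```

```text
[ 0.4596 -0.1028] 0.17624094960967032 -99.61010865135489
((27.44618034362793, 22.549983978271484), (17.26650619506836, 25.295469284057617), 90.07593536376953)
[ 0.4569 -0.1037] -100.42600377195835
```

```bash
python3 - <<'E'
from h import *
for f in (-105,-109.2):
    p,q=place(PIV,f,.1,.017,1); movel([*p,.112],q,v=.02)
print(get_ft_force())
p,q=place(PIV,-109.2,.1,.035,1); movel([*p,.112],q,v=.05)
movel([*p,.25],q,v=.15)
move_pose([.45,-.45,.25],q)
print(get_time())
for n in("top","scene"): cv2.imwrite(f"pics/{n}4.png",read_camera(n)[:,:,::-1])
a=cv2.imread("pics/top4.png")[240:390,200:400];b=cv2.imread("pics/scene4.png")[140:290,270:470]
cv2.imwrite("pics/both4.png",cv2.resize(np.vstack([a,b]),None,fx=2,fy=2,interpolation=cv2.INTER_CUBIC))
E
```

```text
[ 0.55    0.3676 -0.5823]
23.2833
```

View pics/both4.png

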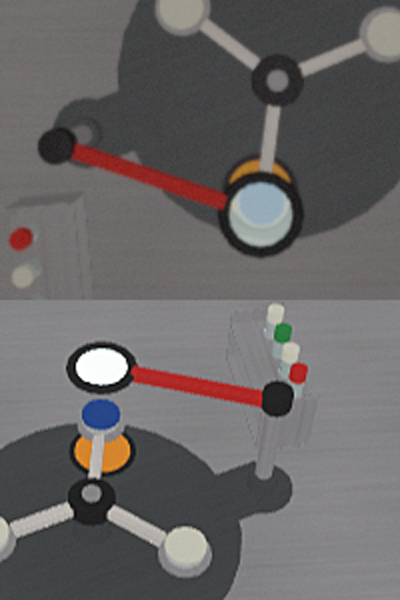

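Top half: the lens ring is centred at (261,213), with the blue lid seen through it at about (262,204). Scene half: lens at (102,367), blue lid (101,414), window (103,450).

```bash
python3 - <<'E'
from h import *
T={"lens":((261,213.5),(102,67),.135),"blue":((262,204),(101,113),.07)}
for k,(a,b,z) in T.items():
    a=(200+a[0]/2,240+a[1]/2);b=(270+b[0]/2,140+b[1]/2)
    print(k,onz("top",a,z)[:2],onz("scene",b,z)[:2],tri(a,b))
print("win",onz("scene",(321.5,215),.008)[:2])
E
```

```text
lens [ 0.4316 -0.0953] [ 0.4316 -0.0951] [ 0.4316 -0.0952  0.135 ]
blue [ 0.4293 -0.0966] [ 0.4333 -0.0967] [ 0.4285 -0.0965  0.065 ]
win [ 0.4306 -0.0948]
```

All points agree within about 3 mm, so I'm handing in.

```bash
python3 - <<'E'
from station import *
wait(0.5); job_done(); wait(1.2); print(get_time(), get_ft_force())
E
```

```text
the job is handed in; nothing more can be done
the job is handed in; nothing more can be done
```

I pushed the carousel about 87° anticlockwise by the arm of white dish a, until the blue dish sat over the amber window. I then pushed the red swing arm about 105° clockwise until the lens was over the dish, backed off to the side and handed the job in at about 24 s.

- **Positions:** In the last pictures, top and scene views gave the lens at (0.432, -0.095) m, the blue dish at about (0.431, -0.097) m and the window at (0.431, -0.095) m. The pairs agree within about 3 mm, against limits of 10 and 12 mm. The triangulated lens height was 135 mm, as stated.
- **Disagreement:** The two views of the blue dish differed by 4 mm in x, which I put down to reading pixels through the lens. Before the lens covered it, the top view put the dish within 2 mm of the window.
- **Forces:** Wrist force readings taken after each push stayed below about 1.2 N. I did not measure the contact force directly.
- **Bystanders:** I planned the path clear of them but did not measure their positions again afterwards.
- **After hand-in:** The final time and force reading was refused because the job was already handed in, so I have no check from after that moment.

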